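# Take out the fuel can and click the fuel case shut

## Task

Lift the fuel can out of the open grey case and set it gently upright on the board, midway between the caquelon and the burner and in line with them, before letting go of it. Then swing the case's lid down and press its free edge past the spring catch until it clicks and the lid is fully shut. Leave everything else, including the snuffer in the case, where it is.

Things in the scene. Friction and masses are not known exactly. Their poses are not given: they have to be found in the camera images.
- can: Small fuel can: plain aluminium cylinder 46 mm in diameter, straight-sided to 44 mm high, with a black screw cap 22 mm wide on top, 60 mm high in all, about 0.16 kg. Stands in one half (left or right) of the case, with at least 22 mm free beside it all round. Origin at the centre of its underside, z up.
- snuffer: Flat steel snuffer cap, 54 mm in diameter, 16 mm high, with a small wooden ball knob (top at 38 mm), lying in the other half of the case; stays there. Origin at the centre of its underside.
- case: Fixed grey metal case, open on top: 140 mm in its x (depth), 250 mm in its y (length), 75 mm high, walls and floor 6 mm. Origin at the centre of its underside on the board. Its lid hinges along y on the rim at its +x side (the side away from the robot); the spring catch is in the middle of its -x side, which roughly faces the robot.
- lid (a joint): Lid angle in rad: 0 = fully shut, flat on the rim; 1.57 = upright; at most 1.9; starts at 1.45 to 1.75. Stiff friction hinge (0.2 N m): it stays where left. Opening lifts the free edge up and to the case's +x. At about 0.09 rad a bead at its free edge meets the catch; about 12 N pressed down there forces it past, and it is then held at 0 to 0.02.
- lid_edge (a point): Point on the lid's upper (outer) face, middle of the free edge, 5 mm in from the edge, 150 mm from the hinge axis: the place to press. Lid: aluminium plate 155 mm (hinge to edge) by 250 mm, 8 mm thick, with a steel tab (36 mm wide, reaching 30 mm below the plate) in the middle of the free edge. x points to the hinge, z out of the upper face.
- lid_hinge (a point): Middle of the lid's hinge axis, on the lid's lower face, 70 mm to the case's +x from its centre and 75 mm above the board. Turns with the lid.
- catch (a joint): Travel of the steel spring catch (a short horizontal bar on the outside of the case's -x wall, 60 mm above the board) in m: 0 = sprung out, up to 0.006 = pushed into the wall. It goes in as the lid's bead passes and springs out again (the click).
- caquelon: White ceramic fondue pot (caquelon), open, 150 mm in diameter, 85 mm high, 1.3 kg, loose. A stub handle points 20 degrees to the left of its +x, to 150 mm from the centre, 45 to 77 mm high. Origin at the centre of its underside. The burner stands exactly in the direction of its -y axis, 270 to 290 mm away centre to centre.
- burner: Aluminium fondue burner: flat round tray 140 mm in diameter and 8 mm high, with a burner pot 72 mm in diameter in the middle, 63 mm high in all, 0.5 kg, loose. Origin at the centre of its underside.
- glass_lid: Bystander: glass lid, 150 mm in diameter, 39 mm high with its black knob, at the back. Origin under its centre.
- mill: Bystander: dark turned wooden pepper mill, 52 mm wide, 138 mm high, at the back. Origin under its centre.
- bowl: Bystander: wooden bowl, 150 mm in diameter, 55 mm high, at the back left behind the case. Origin under its centre.
- matchbox: Bystander: cardboard matchbox 45 x 90 x 22 mm, to the left of the case. Origin under its centre.
- jar: Bystander: amber glass jar, 60 mm in diameter, 90 mm high, to the left of the case. Origin under its centre.
Not all that is in view belongs to the job. What is shaped like the burner but blue is not meant.

How it is judged:
On the way, in this order (a step that is already met when the one before it is completed fails the run):
1. the can is lifted out of the case (height (world z) of can above 0.085 m and contact force between the fingers and can above 0.3 N), for 0.1 s.
2. still held, the can is brought down upright to within 15 mm of the board, midway between caquelon and burner (horizontal distance between can and caquelon below 0.165 m and horizontal distance between can and burner below 0.165 m and x of can in the frame of caquelon between -0.025 and 0.025 m and height (world z) of can below 0.015 m and angle between can's own z axis and vertical below 0.25 rad and contact force between the fingers and can above 0.3 N).
3. the can stands there by itself, released (horizontal distance between can and caquelon below 0.165 m and horizontal distance between can and burner below 0.165 m and x of can in the frame of caquelon between -0.025 and 0.025 m and angle between can's own z axis and vertical below 0.1 rad and height (world z) of can below 0.008 m and contact force between the fingers and can below 0.1 N and linear speed of can below 0.02 m/s), for 0.2 s.
4. the lid is swung down on to the catch (value of joint lid below 0.3 rad).
5. the free edge is pressed past the catch: lid shut, catch sprung out again (value of joint lid below 0.03 rad and value of joint catch below 0.002 m), for 0.1 s.
At the end, for the whole second after the job is handed in: Can upright on the board (tilt under 0.1 rad), at rest, released, within 25 mm of the line between caquelon and burner centres and under 165 mm from each (20 mm or more of play along the line); lid shut past its catch (under 0.03 rad), catch sprung out (under 2 mm) (all of step 3 and all of step 5 and velocity of joint lid below 0.05 rad/s); the robot touches nothing.
It fails at once if the caquelon or the burner is shifted by more than 30 mm (distance of any of caquelon, burner from where it was at the start of the episode above 0.03 m).
It fails at once if the snuffer cap is shifted by more than 30 mm (distance of snuffer from where it was at the start of the episode above 0.03 m).
It fails at once if the glass lid or the pepper mill or the wooden bowl is shifted by more than 30 mm (distance of any of glass_lid, mill, bowl from where it was at the start of the episode above 0.03 m).
It fails at once if the matchbox or the amber jar is shifted by more than 30 mm (distance of any of matchbox, jar from where it was at the start of the episode above 0.03 m).
It also fails if it takes over 54 s, if anything falls off the work surface, if the arm or the gripper's body presses on something with over 40 N, if the wrist force passes 120 N, or if a joint passes its speed limit or range.

## Robot

A 7-joint arm with a two-finger parallel gripper is mounted at the origin on the work surface. World frame = base frame: x ahead of the robot, y to its left, z up, the work surface at z = 0. Lengths are in m, angles in rad, forces in N, time in s.
With the tool pointing down it reaches from about 0.4 to 0.85 m from the base axis. Payload 4.5 kg.
Tool frame: the origin (TCP) lies on the mounting face of the last link; the fingertips stand 173 mm ahead of it and the grasp point (between the pads) lies 155 mm ahead of it; y points along the fingers, z is the direction in which the jaws open and shut, and the axes are right-handed (so a half turn about y gives the same grasp; the last joint's range is limited). The gripper opens to 85 mm and grips with 20 to 120 N. Pads are 22 mm wide; open, the fingers measure 114 mm over their backs; the gripper's body (76 mm by 85 mm) begins 54 mm behind the grasp point. The pads swing forward as they close: fully open they stand 13 mm farther back than shut.
Start: joints at [-1.158, 0.689, -0.195, 1.565, 0.157, 0.902, -0.215], TCP at [0.231, 0.581, 0.405] pointing down, gripper open.
Joint ranges: [-3.01, 3.01], [-0.46, 2.08], [-1.47, 1.51], [0.13, 2.56], [-1, 4.14], [0.04, 2.09], [-2.66, 2.66]. Speed limits (rad/s): [2.57, 2.57, 3.14, 3.14, 3.14, 3.14, 3.14].

## Interface

Orientations are given as a 3x3 rotation matrix whose columns are the frame's x, y, z axes.
In Python, from bench import r gives the robot as it stands.
- The arm moves only by the shell command python3 -m creep 'ROWS' [OPENING] [FORCE]. ROWS is JSON, a list of rows, each an object with "translation": the shift along the tool's x, y, z in m, a list of three; "delta_rot": the turn, a rotation vector about the tool's x, y, z in rad, a list of three. A call has exactly 10 rows; each row shifts and turns the commanded pose from where the row before left it, along the tool's axes as they then stand; what a row does not reach is not made up. A row lasts 1/10 s, in which the tool goes at most 50 mm and 8.59 degrees, less where a joint would pass 70% of its speed; a pose out of reach is approached as far as the arm can. A call with a gripper value outside its range is refused whole. OPENING is the opening, from 0 (shut) to 1 (fully open), set as the call begins (- or left out, the last holds). The fingers move at their own pace and stop on an object; FORCE is the grip in N (left out, the last holds). Time passes only in rows, so rows that do not move let the fingers close, or fill a call up. It gives the time, the measured TCP pose, the force and the opening at its end, in the units of the state.
- r.sense(): the state, without advancing time (a new reading comes with each control period).
- r.get_image(name): name is "scene" or "top" or "wrist"; returns a dict with "pixels" (400x640x3 uint8, red, green, blue), "range_z" (400x640 float32, m along the optical axis (not along the pixel's ray), 0 where there is no reading), "fx", "fy", "cx", "cy" (pixels), "rvec" (rotation vector, rad) and "tvec" (3), from world to camera coordinates, as OpenCV has them. Camera axes: x right, y down, z forward; pixel columns grow to the right and rows downward; lengths in m; the calibration is good to about 2 mm. A picture is of the moment at which its call begins.
- r.sign_off(): hands the job in, once; it reports no verdict.
Trained networks look in the newest picture that a camera, given by its name, has taken for a name from the list of things; names that differ only in an ending like _2 or _b are one class to them, and where a whole thing is asked for, a point or a joint stands for the part that bears it (a point fixed in the world has none). Each returns a list of dicts, best first, with "confidence" (0 to 1); they miss things now and then, are a little off and sometimes report something else, mostly with a low value. They report only what shows in the picture. A call takes as long as a camera call. They do not tell look-alikes from the thing itself.
- r.regions_of(camera, thing): "pixels" (400x640 bool, what is visible of it).
- r.landmark_of(camera, thing): "at" ([x, y, z] in m, in world coordinates, good to about 4 mm: a listed point, or the origin of a listed thing).
The state is a dict: "t": time; "joints": joint angles; "dq": joint speeds; "effort": joint torques, N m; "tool_pos": TCP position; "tcp_rot": TCP orientation; "force": force on the tool from outside, world axes, zero at the start; "ft_torque": the same for the moment, N m; "opening": finger opening in m.
Only numpy, scipy, OpenCV 4.12 (cv2) and the standard library are available. Lean on these libraries where they do the work, as an engineer would, in place of code of your own. Each camera call takes 0.05 s, during which the arm holds its last target.

## Working session

There is one attempt and no reset: what is moved stays moved. The work goes in short steps, Python scripts to look and compute and a shell command to move; the robot and the scene stay as the last step left them, time stands still between calls to the robot, and variables do not carry over. Pictures are saved under pics/ and viewed, and the job is handed in when it is done.

```bash
ls; mkdir -p pics; cat > h.py <<'E'
from bench import r
import numpy as np, cv2
def cam(n,save=None):
    d=r.get_image(n)
    if save: cv2.imwrite('pics/'+save,cv2.cvtColor(d['pixels'],cv2.COLOR_RGB2BGR))
    return d
def proj(d,p):
    R=cv2.Rodrigues(np.array(d['rvec'],float))[0]
    c=R@np.array(p,float)+np.array(d['tvec']).ravel()
    return d['fx']*c[0]/c[2]+d['cx'],d['fy']*c[1]/c[2]+d['cy']
def cloud(d):
    R=cv2.Rodrigues(np.array(d['rvec'],float))[0]
    z=d['range_z'];v,u=np.mgrid[:400,:640]
    P=np.stack([(u-d['cx'])/d['fx']*z,(v-d['cy'])/d['fy']*z,z],-1)
    return (P-np.array(d['tvec']).ravel())@R
E
python3 - <<'E'
from h import *
np.set_printoptions(precision=3,suppress=True)
s=r.sense();print(s['t'],s['tool_pos'],s['tcp_rot'],s['force'],s['opening'])
for c in ['top','scene']:
    d=cam(c,c+'0.png')
    for t in ['can','snuffer','case','lid_edge','lid_hinge','caquelon','burner','glass_lid','mill','bowl','matchbox','jar']:
        for m in r.landmark_of(c,t)[:3]:
            print(c,t,round(m['confidence'],2),np.array(m['at']),np.round(proj(d,m['at'])))
E
```

```text
pics
0.0 [0.231 0.58  0.404] [[ 0.929 -0.001  0.37 ]
 [-0.37  -0.002  0.929]
 [ 0.    -1.    -0.002]] [ 0.13  -0.046  0.098] 0.08539530093281728
top can 0.51 [0.485 0.195 0.004] [261. 205.]
top snuffer 0.79 [0.486 0.287 0.003] [231. 205.]
top snuffer 0.51 [ 0.462 -0.387  0.004] [459. 207.]
top snuffer 0.34 [0.57  0.477 0.002] [168. 179.]
top case 0.73 [ 0.5    0.248 -0.001] [244. 200.]
top lid_edge 0.63 [0.602 0.244 0.229] [225. 150.]
top lid_hinge 0.76 [0.571 0.244 0.079] [239. 173.]
top caquelon 0.77 [ 0.498 -0.116  0.004] [366. 198.]
top burner 0.98 [ 0.234 -0.342  0.   ] [447. 286.]
top burner 0.66 [ 0.463 -0.387  0.002] [459. 207.]
top glass_lid 0.64 [ 0.746 -0.218  0.001] [397. 115.]
top glass_lid 0.43 [ 0.462 -0.385  0.002] [458. 207.]
top mill 0.67 [0.76  0.058 0.001] [306. 113.]
top mill 0.47 [ 0.5   -0.117  0.003] [366. 197.]
top bowl 0.8 [ 0.728  0.261 -0.001] [239. 126.]
top matchbox 0.85 [0.441 0.457 0.005] [174. 222.]
top jar 0.79 [ 0.576  0.478 -0.   ] [168. 177.]
top jar 0.23 [0.602 0.242 0.228] [226. 150.]
scene can 0.63 [0.485 0.197 0.005] [353. 185.]
scene case 0.67 [0.504 0.243 0.   ] [368. 185.]
scene case 0.54 [0.602 0.24  0.219] [393. 163.]
scene lid_hinge 0.88 [0.57  0.243 0.075] [381. 185.]
scene caquelon 0.8 [ 0.503 -0.11  -0.001] [272. 223.]
scene caquelon 0.65 [0.486 0.2   0.004] [354. 185.]
scene caquelon 0.41 [ 0.576  0.472 -0.001] [435. 177.]
scene burner 0.94 [ 0.239 -0.339  0.   ] [179. 189.]
scene burner 0.79 [ 0.458 -0.388 -0.002] [183. 246.]
scene burner 0.29 [0.763 0.059 0.003] [359. 269.]
scene glass_lid 0.94 [ 0.751 -0.218  0.001] [272. 305.]
scene glass_lid 0.32 [0.727 0.262 0.005] [410. 233.]
scene mill 0.8 [0.761 0.056 0.001] [358. 269.]
scene bowl 0.92 [0.73  0.26  0.004] [410. 234.]
scene matchbox 0.45 [0.436 0.457 0.002] [409. 151.]
scene jar 0.72 [0.579 0.474 0.001] [436. 177.]
```

```bash
python3 - <<'E'
import cv2,numpy as np
a=cv2.imread('pics/top0.png')
cv2.imwrite('pics/top0crop.png',cv2.resize(a[80:330,130:500],None,fx=2.1,fy=2.1,interpolation=cv2.INTER_CUBIC))
E
```

```text
(no output)
```

View pics/top0crop.png

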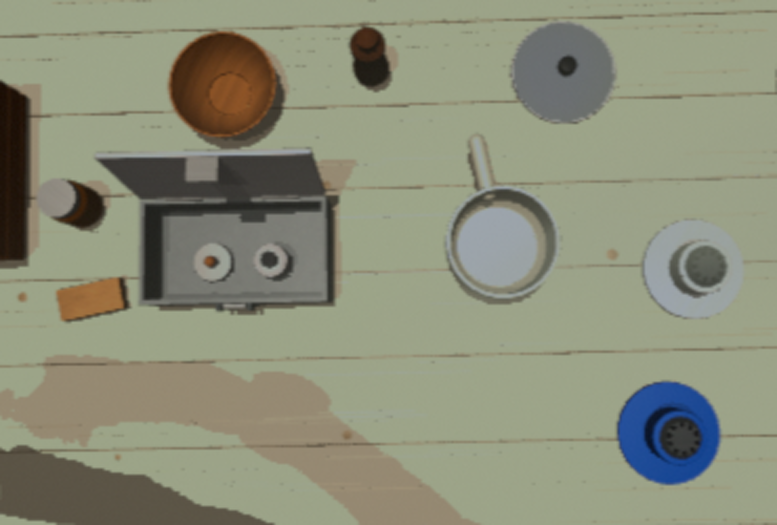

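View pics/scene0.png

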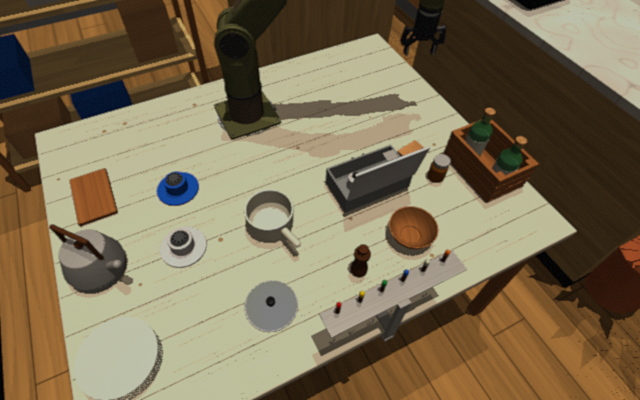

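```bash
python3 - <<'E'
from h import *
np.set_printoptions(precision=4,suppress=True)
d=cam('top');P=cloud(d);print(r.sense()['t'])
def sel(c,rad,z0,z1):
    m=(np.hypot(P[...,0]-c[0],P[...,1]-c[1])<rad)&(P[...,2]>z0)&(P[...,2]<z1)&(d['range_z']>0)
    return P[m]
def mm(n,q): 
    print(n,len(q),q.min(0),q.max(0),(q.min(0)+q.max(0))[:2]/2, np.median(q,0))
mm('can',sel((.485,.197),.035,.045,.08))
mm('snuf',sel((.486,.287),.035,.012,.06))
def circ(q):
    A=np.c_[2*q[:,:2],np.ones(len(q))];s=np.linalg.lstsq(A,(q[:,:2]**2).sum(1),rcond=None)[0];return s[:2],np.sqrt(s[2]+s[0]**2+s[1]**2)
q=sel((.5,-.114),.085,.078,.095);mm('caq',q);print(circ(q))
q=sel((.46,-.387),.045,.055,.08);mm('burn',q)
q=sel((.46,-.387),.08,.004,.012);mm('tray',q)
q=sel((.5,.247),.16,.068,.082);mm('rim',q)
q2=q[(q[:,0]<.5)&(abs(q[:,1]-.247)<.11)]
if len(q2)>5: print('front wall',np.polyfit(q2[:,1],q2[:,0],1),q2[:,0].min(),q2[:,0].max())
l=P[(P[...,2]>.1)&(P[...,2]<.24)&(P[...,0]>.55)&(P[...,0]<.65)&(abs(P[...,1]-.245)<.13)]
mm('lid',l);
A=np.c_[l[:,1],l[:,2],np.ones(len(l))];print(np.linalg.lstsq(A,l[:,0],rcond=None)[0])
a=cv2.imread('pics/top0.png');b=a[150:240,190:300];cv2.imwrite('pics/cancrop.png',cv2.resize(b,None,fx=6,fy=6,interpolation=cv2.INTER_CUBIC))
E
```

```text
1.35
can 201 [0.4635 0.1738 0.0454] [0.5066 0.2182 0.0685] [0.4851 0.196 ] [0.4838 0.1941 0.0528]
snuf 265 [0.4615 0.2541 0.0131] [0.5119 0.3069 0.0472] [0.4867 0.2805] [0.4858 0.279  0.021 ]
caq 384 [ 0.4256 -0.1899  0.0781] [ 0.5733 -0.0432  0.0896] [ 0.4994 -0.1166] [ 0.5049 -0.1177  0.0843]
(array([ 0.4984, -0.116 ]), np.float64(0.07144971639895203))
burn 312 [ 0.428  -0.4212  0.055 ] [ 0.4958 -0.3566  0.0691] [ 0.4619 -0.3889] [ 0.4608 -0.3867  0.0622]
tray 1138 [ 0.3805 -0.4653  0.004 ] [ 0.5338 -0.3144  0.012 ] [ 0.4571 -0.3899] [ 0.4575 -0.3766  0.008 ]
rim 696 [0.4185 0.116  0.068 ] [0.5698 0.3678 0.0816] [0.4942 0.2419] [0.5179 0.2437 0.074 ]
front wall [0.0001 0.4306] 0.41853028956133725 0.4876504403433077
lid 1954 [0.5613 0.1157 0.1   ] [0.6001 0.3652 0.2351] [0.5807 0.2404] [0.5835 0.2331 0.1879]
[0.0082 0.1272 0.5584]
```

View pics/cancrop.png

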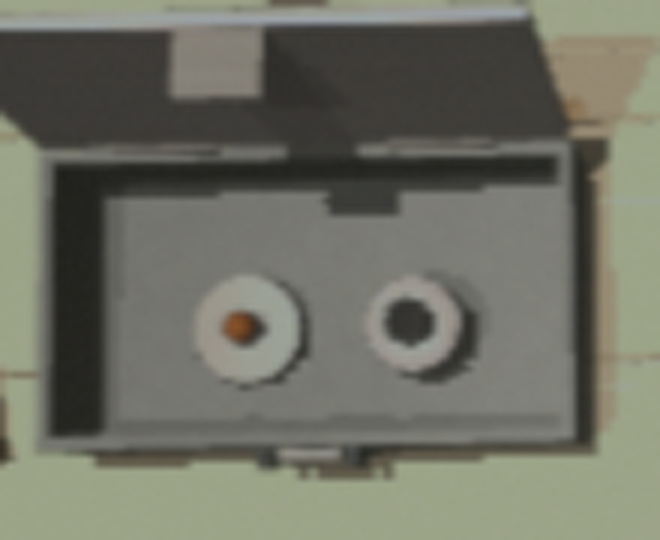

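Could be taken for the can: snuffer (top 231,205; wooden knob), burner pots (459,207 silver and 447,286 blue). The can is the black-capped aluminium cylinder at (261,205), and the close crop confirms this. The burner meant is the silver one at (459,207). Moving over the can now.

```bash
python3 -m creep '[{"translation":[0.03,0,-0.021],"delta_rot":[0,0,0]},{"translation":[0.03,0,-0.021],"delta_rot":[0,0,0]},{"translation":[0.03,0,-0.021],"delta_rot":[0,0,0]},{"translation":[0.03,0,-0.021],"delta_rot":[0,0,0]},{"translation":[0.03,0,-0.021],"delta_rot":[0,0,0]},{"translation":[0.03,0,-0.021],"delta_rot":[0,0,0]},{"translation":[0.03,0,-0.021],"delta_rot":[0,0,0]},{"translation":[0.03,0,-0.021],"delta_rot":[0,0,0]},{"translation":[0.03,0,-0.021],"delta_rot":[0,0,0]},{"translation":[0.03,0,-0.021],"delta_rot":[0,0,0]}]' 0.78 30
python3 -m creep '[{"translation":[0,0,0],"delta_rot":[0,-0.054,0]},{"translation":[0,0,0],"delta_rot":[0,-0.054,0]},{"translation":[0,0,0],"delta_rot":[0,-0.054,0]},{"translation":[0,0,0],"delta_rot":[0,-0.054,0]},{"translation":[0,0,0],"delta_rot":[0,-0.054,0]},{"translation":[0,0,0],"delta_rot":[0,-0.054,0]},{"translation":[0,0,0],"delta_rot":[0,-0.055,0]},{"translation":[0.01,0,-0.02],"delta_rot":[0,0,0]},{"translation":[0.01,0,-0.02],"delta_rot":[0,0,0]},{"translation":[0.01,0,-0.02],"delta_rot":[0,0,0]}]'
```

```text
t: 2.35
tool_pos: [0.4329, 0.2734, 0.4049]
tcp_rot: [[0.929, 0.001, 0.37], [-0.37, 0.0, 0.929], [0.0, -1.0, 0.001]]
force: [0.3, 0.1, 0.4]
opening: 0.0663
t: 3.35
tool_pos: [0.4625, 0.2141, 0.4048]
tcp_rot: [[1.0, 0.0, -0.001], [0.001, 0.0, 1.0], [0.0, -1.0, 0.0]]
force: [0.1, 0.3, 0.1]
opening: 0.0664
```

```bash
python3 -m creep '[{"translation":[0.0115,0,-0.009],"delta_rot":[0,0,0]},{"translation":[0.011,0,-0.009],"delta_rot":[0,0,0]},{"translation":[0,0.02,0],"delta_rot":[0,0,0]},{"translation":[0,0.02,0],"delta_rot":[0,0,0]},{"translation":[0,0.02,0],"delta_rot":[0,0,0]},{"translation":[0,0.02,0],"delta_rot":[0,0,0]},{"translation":[0,0.02,0],"delta_rot":[0,0,0]},{"translation":[0,0.01,0],"delta_rot":[0,0,0]},{"translation":[0,0,0],"delta_rot":[0,0,0]},{"translation":[0,0,0],"delta_rot":[0,0,0]}]'
python3 - <<'E'
from h import *
np.set_printoptions(precision=4,suppress=True)
d=cam('wrist','w1.png')
for t in ['can','snuffer']:
    for m in r.landmark_of('wrist',t)[:2]: print(t,m['confidence'],np.array(m['at']),proj(d,m['at']))
P=cloud(d)
m=(np.hypot(P[...,0]-.485,P[...,1]-.197)<.035)&(P[...,2]>.059)&(P[...,2]<.075)
q=P[m];print(len(q),q.min(0),q.max(0),np.median(q,0))
print(r.sense()['tool_pos'])
E
```

```text
t: 4.35
tool_pos: [0.485, 0.1971, 0.2951]
tcp_rot: [[1.0, 0.001, -0.001], [0.001, 0.001, 1.0], [0.001, -1.0, 0.001]]
force: [0.3, -0.3, 0.3]
opening: 0.0664
can 0.6 [0.4832 0.1952 0.0048] (np.float64(317.783769644166), np.float64(185.24813391139088))
snuffer 0.68 [0.489  0.2911 0.0065] (np.float64(436.0749469363524), np.float64(192.74715665442022))
904 [0.4756 0.1878 0.0592] [0.497  0.2092 0.0679] [0.4854 0.1983 0.0657]
[0.4851 0.1969 0.2956]
```

View pics/w1.png

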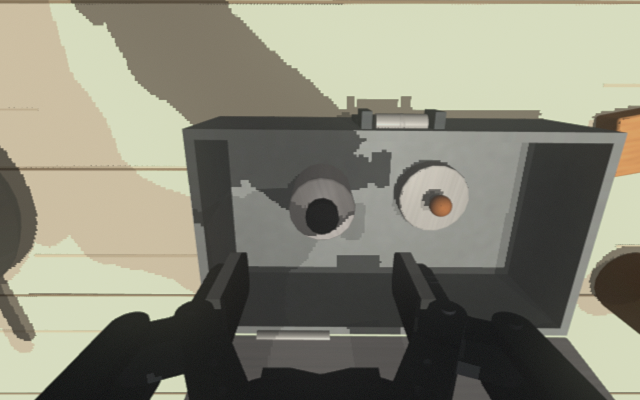

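The wrist view shows the can's cap at (321,213), centred between the pads, and the snuffer at (435,198) clear of the right finger. Descending.

```bash
python3 -m creep '[{"translation":[0,0.016,0.001],"delta_rot":[0,0,0]},{"translation":[0,0.016,0],"delta_rot":[0,0,0]},{"translation":[0,0.016,0],"delta_rot":[0,0,0]},{"translation":[0,0.016,0],"delta_rot":[0,0,0]},{"translation":[0,0.016,0],"delta_rot":[0,0,0]},{"translation":[0,0.012,0],"delta_rot":[0,0,0]},{"translation":[0,0.01,0],"delta_rot":[0,0,0]},{"translation":[0,0.008,0],"delta_rot":[0,0,0]},{"translation":[0,0,0],"delta_rot":[0,0,0]},{"translation":[0,0,0],"delta_rot":[0,0,0]}]'
python3 -m creep '[{"translation":[0,0,0],"delta_rot":[0,0,0]},{"translation":[0,0,0],"delta_rot":[0,0,0]},{"translation":[0,0,0],"delta_rot":[0,0,0]},{"translation":[0,0,0],"delta_rot":[0,0,0]},{"translation":[0,0,0],"delta_rot":[0,0,0]},{"translation":[0,0,0],"delta_rot":[0,0,0]},{"translation":[0,0,0],"delta_rot":[0,0,0]},{"translation":[0,0,0],"delta_rot":[0,0,0]},{"translation":[0,0,0],"delta_rot":[0,0,0]},{"translation":[0,0,0],"delta_rot":[0,0,0]}]' 0.3 30
```

```text
t: 5.5
tool_pos: [0.4848, 0.1978, 0.1849]
tcp_rot: [[1.0, 0.0, -0.0], [0.0, 0.0, 1.0], [0.0, -1.0, 0.0]]
force: [-0.5, 0.4, 0.5]
opening: 0.0666
t: 6.5
tool_pos: [0.4849, 0.1978, 0.1853]
tcp_rot: [[1.0, 0.001, -0.0], [0.0, 0.001, 1.0], [0.001, -1.0, 0.001]]
force: [0.1, -0.4, 5.9]
opening: 0.0454
```

```bash
python3 -m creep '[{"translation":[0,-0.005,0],"delta_rot":[0,0,0]},{"translation":[0,-0.01,0],"delta_rot":[0,0,0]},{"translation":[0,-0.02,0],"delta_rot":[0,0,0]},{"translation":[0,-0.02,0],"delta_rot":[0,0,0]},{"translation":[0,-0.02,0],"delta_rot":[0,0,0]},{"translation":[0,-0.02,0],"delta_rot":[0,0,0]},{"translation":[0,-0.02,0],"delta_rot":[0,0,0]},{"translation":[0,-0.015,0],"delta_rot":[0,0,0]},{"translation":[0,-0.01,0],"delta_rot":[0,0,0]},{"translation":[0,0,0],"delta_rot":[0,0,0]}]'
python3 - <<'E'
from h import *
d=cam('wrist','w2.png');print(r.sense()['force'],r.sense()['opening'])
E
```

```text
t: 7.5
tool_pos: [0.485, 0.1977, 0.326]
tcp_rot: [[1.0, 0.002, 0.0], [-0.0, 0.001, 1.0], [0.002, -1.0, 0.001]]
force: [0.7, 0.4, -2.4]
opening: 0.0449
[ 0.71999084 -1.34254637 -2.33944808] 0.04511873913651038
```

View pics/w2.png

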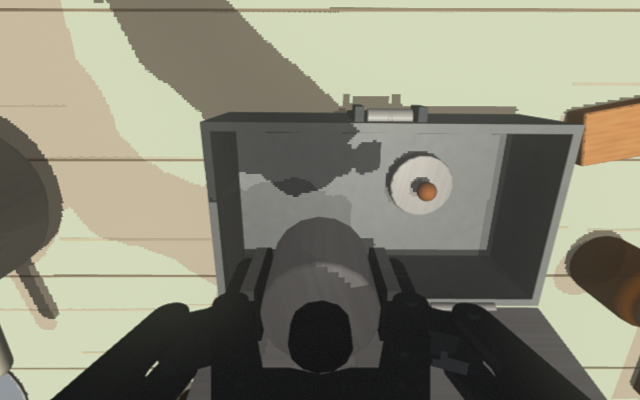

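The can is held upright at (320,280) and the snuffer is untouched at (420,185). Carrying it across.

```bash
python3 -m creep '[{"translation":[0,0,-0.01],"delta_rot":[0,0,0]},{"translation":[0,0,-0.02],"delta_rot":[0,0,0]},{"translation":[0,0,-0.03],"delta_rot":[0,0,0]},{"translation":[0,0,-0.03],"delta_rot":[0,0,0]},{"translation":[0,0,-0.03],"delta_rot":[0,0,0]},{"translation":[0,0,-0.03],"delta_rot":[0,0,0]},{"translation":[0,0,-0.03],"delta_rot":[0,0,0]},{"translation":[0,0,-0.03],"delta_rot":[0,0,0]},{"translation":[0,0,-0.03],"delta_rot":[0,0,0]},{"translation":[0,0,-0.03],"delta_rot":[0,0,0]}]'
python3 -m creep '[{"translation":[0,0,-0.03],"delta_rot":[0,0,0]},{"translation":[0,0,-0.03],"delta_rot":[0,0,0]},{"translation":[0,0,-0.03],"delta_rot":[0,0,0]},{"translation":[0,0,-0.03],"delta_rot":[0,0,0]},{"translation":[-0.003,0,-0.03],"delta_rot":[0,0,0]},{"translation":[-0.002,0,-0.02],"delta_rot":[0,0,0]},{"translation":[0,0,-0.01],"delta_rot":[0,0,0]},{"translation":[0,0,0],"delta_rot":[0,0,0]},{"translation":[0,0,0],"delta_rot":[0,0,0]},{"translation":[0,0,0],"delta_rot":[0,0,0]}]'
python3 - <<'E'
from h import *
d=cam('wrist','w3.png');d=cam('top','t3.png')
np.set_printoptions(precision=4,suppress=True)
for c in ['top']:
  for t in ['caquelon','burner']:
    for m in r.landmark_of(c,t)[:2]: print(t,m['confidence'],np.array(m['at']))
E
```

```text
t: 8.55
tool_pos: [0.4839, -0.0743, 0.3237]
tcp_rot: [[1.0, -0.002, 0.0], [-0.0, -0.0, 1.0], [-0.002, -1.0, -0.0]]
force: [-0.3, 0.7, -1.8]
opening: 0.0452
t: 9.55
tool_pos: [0.4801, -0.2506, 0.3246]
tcp_rot: [[1.0, -0.0, -0.003], [0.003, 0.001, 1.0], [-0.0, -1.0, 0.001]]
force: [-0.2, 0.2, -2.1]
opening: 0.0452
caquelon 0.79 [ 0.4978 -0.1155  0.0031]
caquelon 0.24 [0.6012 0.2416 0.227 ]
burner 0.73 [ 0.4623 -0.3879  0.001 ]
burner 0.58 [ 0.2387 -0.3426 -0.0015]
```

View pics/w3.png

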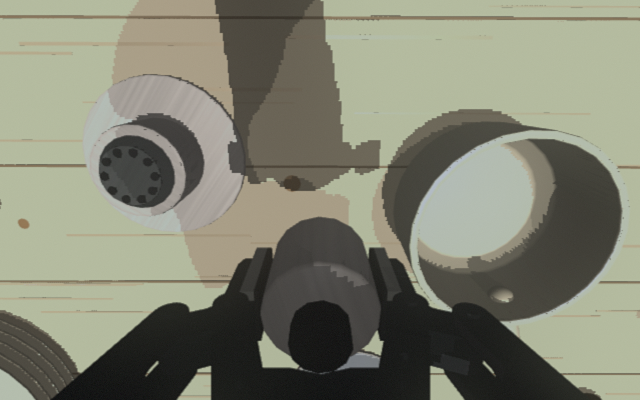

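Wrist view: the can is at (320,280), with the burner on the left (150,165) and the caquelon on the right (500,220), roughly symmetric. Lowering, slowly at the end.

```bash
python3 -m creep '[{"translation":[0,0.02,-0.001],"delta_rot":[0,0,0]},{"translation":[0,0.02,0],"delta_rot":[0,0,0]},{"translation":[0,0.02,0],"delta_rot":[0,0,0]},{"translation":[0,0.02,0],"delta_rot":[0,0,0]},{"translation":[0,0.018,0],"delta_rot":[0,0,0]},{"translation":[0,0.015,0],"delta_rot":[0,0,0]},{"translation":[0,0.01,0],"delta_rot":[0,0,0]},{"translation":[0,0.008,0],"delta_rot":[0,0,0]},{"translation":[0,0.005,0],"delta_rot":[0,0,0]},{"translation":[0,0,0],"delta_rot":[0,0,0]}]'
```

```text
t: 10.75
tool_pos: [0.4799, -0.2532, 0.1884]
tcp_rot: [[1.0, -0.0, -0.0], [0.0, 0.0, 1.0], [-0.0, -1.0, 0.0]]
force: [0.5, -0.3, -1.8]
opening: 0.0453
```

```bash
python3 -m creep '[{"translation":[0,0.001,0],"delta_rot":[0,0,0]},{"translation":[0,0.001,0],"delta_rot":[0,0,0]},{"translation":[0,0.001,0],"delta_rot":[0,0,0]},{"translation":[0,0.001,0],"delta_rot":[0,0,0]},{"translation":[0,0.001,0],"delta_rot":[0,0,0]},{"translation":[0,0.001,0],"delta_rot":[0,0,0]},{"translation":[0,0.001,0],"delta_rot":[0,0,0]},{"translation":[0,0.001,0],"delta_rot":[0,0,0]},{"translation":[0,0,0],"delta_rot":[0,0,0]},{"translation":[0,0,0],"delta_rot":[0,0,0]}]'
python3 - <<'E'
from h import *
print(r.sense()['force'],r.sense()['tool_pos']);cam('scene')
print(r.sense()['force'],r.sense()['tool_pos'])
E
```

```text
t: 11.75
tool_pos: [0.4798, -0.2533, 0.1806]
tcp_rot: [[1.0, -0.0, -0.0], [0.0, 0.0, 1.0], [-0.0, -1.0, 0.0]]
force: [0.1, -0.6, -2.8]
opening: 0.0451
[ 0.14865446 -0.61419781 -2.82089093] [ 0.47981127 -0.25331828  0.18061152]
[-0.93887373  0.18254566 -1.96539349] [ 0.47980581 -0.25330857  0.18063481]
```

Not touching yet; about 1 mm to go.

```bash
python3 -m creep '[{"translation":[0,0.0005,0],"delta_rot":[0,0,0]},{"translation":[0,0.0005,0],"delta_rot":[0,0,0]},{"translation":[0,0.0005,0],"delta_rot":[0,0,0]},{"translation":[0,0,0],"delta_rot":[0,0,0]},{"translation":[0,0,0],"delta_rot":[0,0,0]},{"translation":[0,0,0],"delta_rot":[0,0,0]},{"translation":[0,0,0],"delta_rot":[0,0,0]},{"translation":[0,0,0],"delta_rot":[0,0,0]},{"translation":[0,0,0],"delta_rot":[0,0,0]},{"translation":[0,0,0],"delta_rot":[0,0,0]}]'
```

```text
t: 12.8
tool_pos: [0.4798, -0.2533, 0.1793]
tcp_rot: [[1.0, 0.0, -0.0], [0.0, -0.0, 1.0], [0.0, -1.0, -0.0]]
force: [-0.7, 0.1, 4.8]
opening: 0.045
```

```bash
python3 -m creep '[{"translation":[0,0,0],"delta_rot":[0,0,0]},{"translation":[0,0,0],"delta_rot":[0,0,0]},{"translation":[0,0,0],"delta_rot":[0,0,0]},{"translation":[0,0,0],"delta_rot":[0,0,0]},{"translation":[0,0,0],"delta_rot":[0,0,0]},{"translation":[0,0,0],"delta_rot":[0,0,0]},{"translation":[0,0,0],"delta_rot":[0,0,0]},{"translation":[0,0,0],"delta_rot":[0,0,0]},{"translation":[0,-0.002,0],"delta_rot":[0,0,0]},{"translation":[0,-0.003,0],"delta_rot":[0,0,0]}]' 0.72
python3 -m creep '[{"translation":[0,-0.01,0],"delta_rot":[0,0,0]},{"translation":[0,-0.02,0],"delta_rot":[0,0,0]},{"translation":[0,-0.02,0],"delta_rot":[0,0,0]},{"translation":[0,-0.03,0],"delta_rot":[0,0,0]},{"translation":[0,-0.03,0],"delta_rot":[0,0,0]},{"translation":[0,-0.03,0],"delta_rot":[0,0,0]},{"translation":[0,-0.03,0],"delta_rot":[0,0,0]},{"translation":[0,-0.03,0],"delta_rot":[0,0,0]},{"translation":[0,-0.03,0],"delta_rot":[0,0,0]},{"translation":[0,-0.02,0],"delta_rot":[0,0,0]}]' 0
python3 - <<'E'
from h import *
np.set_printoptions(precision=4,suppress=True)
d=cam('wrist','w4.png')
for t in ['can','caquelon','burner']:
    for m in r.landmark_of('wrist',t)[:2]: print(t,m['confidence'],np.array(m['at']))
P=cloud(d);q=P[(np.hypot(P[...,0]-.48,P[...,1]+.252)<.05)&(P[...,2]>.055)&(P[...,2]<.075)];print(len(q),q.min(0),q.max(0),np.median(q,0))
E
```

```text
t: 13.8
tool_pos: [0.4798, -0.2533, 0.1842]
tcp_rot: [[1.0, -0.0, -0.0], [0.0, 0.0, 1.0], [-0.0, -1.0, 0.0]]
force: [0.7, 0.2, -0.5]
opening: 0.0615
t: 14.8
tool_pos: [0.4795, -0.2531, 0.4368]
tcp_rot: [[1.0, 0.002, -0.0], [0.0, -0.001, 1.0], [0.002, -1.0, -0.001]]
force: [-0.2, -0.0, -1.8]
opening: 0.0449
caquelon 0.93 [ 0.5017 -0.1129 -0.0018]
burner 0.69 [ 0.4604 -0.3881  0.0031]Traceback (most recent call last):
  File "<stdin>", line 6, in <module>
    return umr_minimum(a, axis, None, out, keepdims, initial, where)
ValueError: zero-size array to reduction operation minimum which has no identity
```

View pics/w4.png

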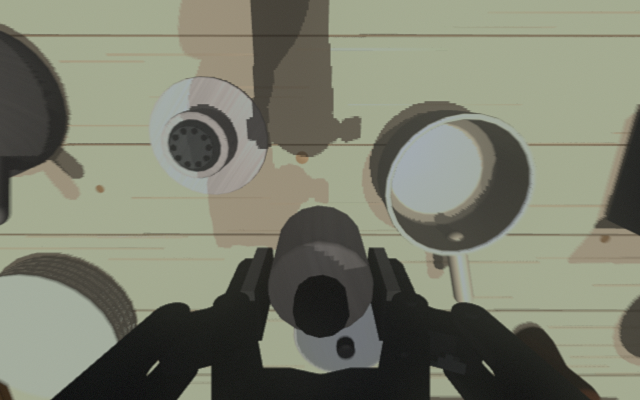

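My close command ran while lifting and re-gripped the can, so it is hanging in the gripper at (320,270). I'll measure how it hangs and set it down again.

```bash
python3 - <<'E'
from h import *
np.set_printoptions(precision=4,suppress=True)
d=cam('wrist');P=cloud(d);s=r.sense();print(s['tool_pos'],s['force'],s['opening'])
px=d['pixels'].astype(int)
for (u,v) in [(320,305),(320,320),(320,290),(320,265),(320,240),(320,225),(300,305),(340,305)]: print(u,v,px[v,u],P[v,u])
d=cam('scene','s4.png');a=cv2.imread('pics/s4.png');
u,v=map(int,proj(d,(.48,-.253,.27)));print(u,v)
cv2.imwrite('pics/s4c.png',cv2.resize(a[max(0,v-60):v+60,max(0,u-70):u+70],None,fx=5,fy=5,interpolation=cv2.INTER_CUBIC))
E
```

```text
[ 0.479  -0.2533  0.4333] [ 0.1249  0.24   -1.9807] 0.044443697639023325
320 305 [24 25 25] [ 0.4771 -0.2536  0.297 ]
320 320 [28 27 25] [ 0.4839 -0.2536  0.297 ]
320 290 [26 28 23] [ 0.4715 -0.2536  0.2956]
320 265 [70 69 66] [ 0.4673 -0.2536  0.2846]
320 240 [65 63 61] [ 0.4582 -0.2536  0.2805]
320 225 [67 65 61] [ 0.4587 -0.2536  0.2645]
300 305 [27 27 25] [ 0.477  -0.2611  0.2971]
340 305 [26 27 26] [ 0.477  -0.2461  0.2972]
211 181
```

View pics/s4c.png

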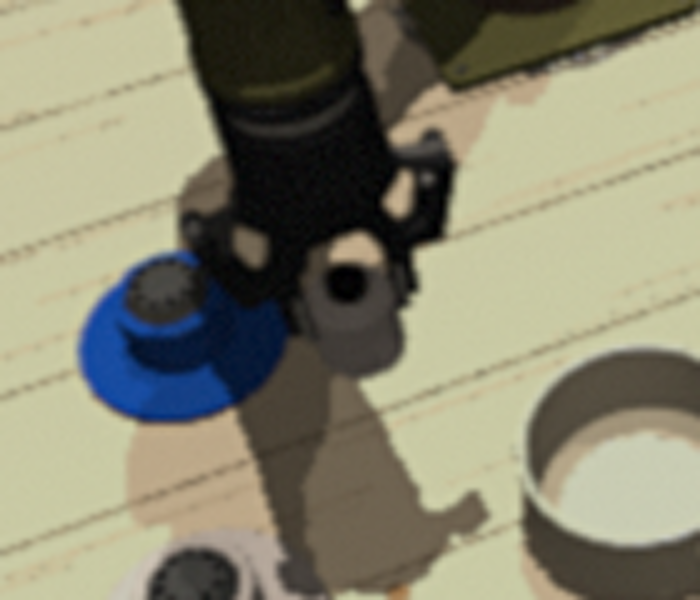

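It is upright with its base at about 0.237, so touchdown is at TCP z≈0.196.

```bash
python3 -m creep '[{"translation":[0,0.01,0],"delta_rot":[0,0,0]},{"translation":[0,0.025,0],"delta_rot":[0,0,0]},{"translation":[0,0.03,0],"delta_rot":[0,0,0]},{"translation":[0,0.03,0],"delta_rot":[0,0,0]},{"translation":[0,0.03,0],"delta_rot":[0,0,0]},{"translation":[0,0.03,0],"delta_rot":[0,0,0]},{"translation":[0,0.03,0],"delta_rot":[0,0,0]},{"translation":[0,0.02,0],"delta_rot":[0,0,0]},{"translation":[0,0.012,0],"delta_rot":[0,0,0]},{"translation":[0,0.005,0],"delta_rot":[0,0,0]}]'
python3 -m creep '[{"translation":[0,0.001,0],"delta_rot":[0,0,0]},{"translation":[0,0.001,0],"delta_rot":[0,0,0]},{"translation":[0,0.001,0],"delta_rot":[0,0,0]},{"translation":[0,0.001,0],"delta_rot":[0,0,0]},{"translation":[0,0.001,0],"delta_rot":[0,0,0]},{"translation":[0,0.001,0],"delta_rot":[0,0,0]},{"translation":[0,0.001,0],"delta_rot":[0,0,0]},{"translation":[0,0,0],"delta_rot":[0,0,0]},{"translation":[0,0,0],"delta_rot":[0,0,0]},{"translation":[0,0,0],"delta_rot":[0,0,0]}]'
```

```text
t: 16.1
tool_pos: [0.4793, -0.2529, 0.2103]
tcp_rot: [[1.0, -0.003, -0.001], [0.001, 0.001, 1.0], [-0.003, -1.0, 0.001]]
force: [0.2, 0.0, -1.8]
opening: 0.0442
t: 17.1
tool_pos: [0.4798, -0.2533, 0.2052]
tcp_rot: [[1.0, 0.0, -0.0], [0.0, 0.0, 1.0], [0.0, -1.0, 0.0]]
force: [0.4, -0.0, -2.1]
opening: 0.0446
```

```bash
python3 -m creep '[{"translation":[0,0.001,0],"delta_rot":[0,0,0]},{"translation":[0,0.001,0],"delta_rot":[0,0,0]},{"translation":[0,0.001,0],"delta_rot":[0,0,0]},{"translation":[0,0.001,0],"delta_rot":[0,0,0]},{"translation":[0,0.001,0],"delta_rot":[0,0,0]},{"translation":[0,0.001,0],"delta_rot":[0,0,0]},{"translation":[0,0.001,0],"delta_rot":[0,0,0]},{"translation":[0,0,0],"delta_rot":[0,0,0]},{"translation":[0,0,0],"delta_rot":[0,0,0]},{"translation":[0,0,0],"delta_rot":[0,0,0]}]'
```

```text
t: 18.1
tool_pos: [0.4799, -0.2533, 0.1982]
tcp_rot: [[1.0, 0.0, -0.0], [0.0, 0.0, 1.0], [0.0, -1.0, 0.0]]
force: [-0.4, 0.7, -2.1]
opening: 0.0445
```

```bash
python3 -m creep '[{"translation":[0,0.0005,0],"delta_rot":[0,0,0]},{"translation":[0,0.0005,0],"delta_rot":[0,0,0]},{"translation":[0,0.0005,0],"delta_rot":[0,0,0]},{"translation":[0,0.0005,0],"delta_rot":[0,0,0]},{"translation":[0,0.0005,0],"delta_rot":[0,0,0]},{"translation":[0,0,0],"delta_rot":[0,0,0]},{"translation":[0,0,0],"delta_rot":[0,0,0]},{"translation":[0,0,0],"delta_rot":[0,0,0]},{"translation":[0,0,0],"delta_rot":[0,0,0]},{"translation":[0,0,0],"delta_rot":[0,0,0]}]'
```

```text
t: 19.1
tool_pos: [0.4799, -0.2532, 0.1968]
tcp_rot: [[1.0, 0.001, -0.0], [0.0, -0.001, 1.0], [0.001, -1.0, -0.001]]
force: [-2.2, 0.6, 9.5]
opening: 0.0445
```

```bash
python3 -m creep '[{"translation":[0,-0.0005,0],"delta_rot":[0,0,0]},{"translation":[0,0,0],"delta_rot":[0,0,0]},{"translation":[0,0,0],"delta_rot":[0,0,0]},{"translation":[0,0,0],"delta_rot":[0,0,0]},{"translation":[0,0,0],"delta_rot":[0,0,0]},{"translation":[0,0,0],"delta_rot":[0,0,0]},{"translation":[0,0,0],"delta_rot":[0,0,0]},{"translation":[0,0,0],"delta_rot":[0,0,0]},{"translation":[0,0,0],"delta_rot":[0,0,0]},{"translation":[0,0,0],"delta_rot":[0,0,0]}]' 0.74
python3 -m creep '[{"translation":[0,-0.005,0],"delta_rot":[0,0,0]},{"translation":[0,-0.015,0],"delta_rot":[0,0,0]},{"translation":[0,-0.02,0],"delta_rot":[0,0,0]},{"translation":[0,-0.03,0],"delta_rot":[0,0,0]},{"translation":[0,-0.03,0],"delta_rot":[0,0,0]},{"translation":[0,-0.03,0],"delta_rot":[0,0,0]},{"translation":[0,-0.03,0],"delta_rot":[0,0,0]},{"translation":[0,-0.03,0],"delta_rot":[0,0,0]},{"translation":[0,-0.03,0],"delta_rot":[0,0,0]},{"translation":[0,-0.02,0],"delta_rot":[0,0,0]}]'
python3 - <<'E'
from h import *
np.set_printoptions(precision=4,suppress=True)
d=cam('wrist','w5.png')
for t in ['can','caquelon','burner']:
    for m in r.landmark_of('wrist',t)[:2]: print(t,m['confidence'],np.array(m['at']))
P=cloud(d);q=P[(np.hypot(P[...,0]-.48,P[...,1]+.252)<.05)&(P[...,2]>.055)&(P[...,2]<.075)];print(len(q),np.median(q,0) if len(q) else 0)
E
```

```text
t: 20.1
tool_pos: [0.4798, -0.2533, 0.1962]
tcp_rot: [[1.0, 0.0, -0.0], [0.0, 0.0, 1.0], [0.0, -1.0, 0.0]]
force: [0.3, -0.5, -0.3]
opening: 0.0631
t: 21.1
tool_pos: [0.4798, -0.2532, 0.4387]
tcp_rot: [[1.0, 0.002, -0.0], [0.0, -0.001, 1.0], [0.002, -1.0, -0.001]]
force: [-0.3, 0.6, -0.2]
opening: 0.0633
can 0.87 [ 0.4787 -0.258  -0.002 ]
caquelon 0.76 [ 0.5008 -0.1102 -0.0029]
burner 0.8 [ 0.463  -0.3899 -0.0001]
322 [ 0.4821 -0.2539  0.0598]
```

View pics/w5.png

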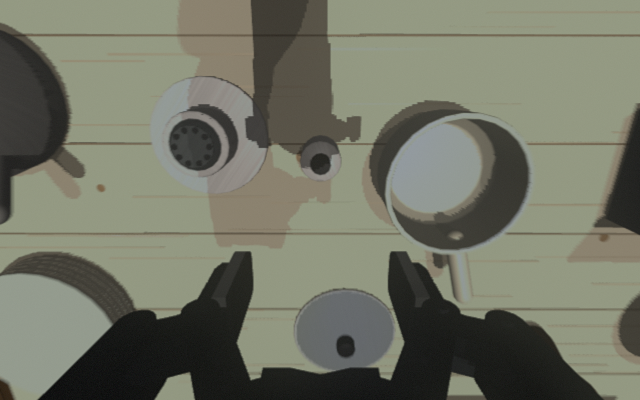

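The can stands free at (320,160), position (0.482,-0.254), on the line between the burner (190,145) and the caquelon (460,180). Next is the lid: closed fingers, travel round above and behind it.

```bash
python3 -m creep '[{"translation":[0.01,-0.02,0.01],"delta_rot":[0,0,0]},{"translation":[0.017,-0.01,0.02],"delta_rot":[0,0,0]},{"translation":[0.017,0,0.026],"delta_rot":[0,0,0]},{"translation":[0.017,0,0.026],"delta_rot":[0,0,0]},{"translation":[0.017,0,0.026],"delta_rot":[0,0,0]},{"translation":[0.017,0,0.026],"delta_rot":[0,0,0]},{"translation":[0.017,0,0.026],"delta_rot":[0,0,0]},{"translation":[0.017,0,0.026],"delta_rot":[0,0,0]},{"translation":[0.017,0,0.026],"delta_rot":[0,0,0]},{"translation":[0.017,0,0.026],"delta_rot":[0,0,0]}]' 0
python3 -m creep '[{"translation":[0.004,0,0.026],"delta_rot":[0,0,0]},{"translation":[0,0,0.028],"delta_rot":[0,0,0]},{"translation":[0,0,0.028],"delta_rot":[0,0,0]},{"translation":[0,0,0.028],"delta_rot":[0,0,0]},{"translation":[0,0,0.028],"delta_rot":[0,0,0]},{"translation":[0,0,0.028],"delta_rot":[0,0,0]},{"translation":[0,0,0.028],"delta_rot":[0,0,0]},{"translation":[0,0,0.028],"delta_rot":[0,0,0]},{"translation":[0,0,0.02],"delta_rot":[0,0,0]},{"translation":[0,0,0.012],"delta_rot":[0,0,0]}]'
python3 - <<'E'
from h import *
np.set_printoptions(precision=4,suppress=True)
d=cam('wrist','w6.png');P=cloud(d);print(r.sense()['tool_pos'],r.sense()['opening'])
for t in ['lid_edge','lid_hinge','bowl']:
    for m in r.landmark_of('wrist',t)[:2]: print(t,m['confidence'],np.array(m['at']))
l=P[(P[...,2]>.2)&(P[...,2]<.25)&(P[...,0]>.53)&(P[...,0]<.64)&(abs(P[...,1]-.245)<.13)]
print(len(l),l.min(0),l.max(0))
E
```

```text
t: 22.3
tool_pos: [0.643, -0.0143, 0.4642]
tcp_rot: [[1.0, -0.003, -0.001], [0.001, -0.001, 1.0], [-0.003, -1.0, -0.001]]
force: [0.2, -0.0, 0.3]
opening: -0.0001
t: 23.3
tool_pos: [0.6458, 0.2409, 0.4642]
tcp_rot: [[1.0, -0.003, -0.003], [0.003, -0.0, 1.0], [-0.003, -1.0, -0.0]]
force: [0.3, -0.1, 0.4]
opening: -0.0001
[0.6456 0.2424 0.4644] 0.0002498240783826089
lid_edge 0.67 [0.6013 0.2449 0.2169]
bowl 0.65 [ 0.7321  0.2633 -0.0032]
11847 [0.5631 0.1187 0.2   ] [0.6019 0.3682 0.2348]
```

View pics/w6.png

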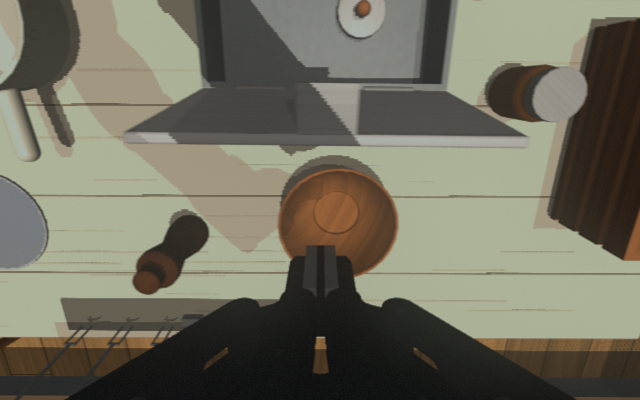

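```bash
python3 - <<'E'
from h import *
d=r.get_image('wrist');R=cv2.Rodrigues(np.array(d['rvec'],float))[0];print(-R.T@np.array(d['tvec']).ravel(),r.sense()['tool_pos'])
E
python3 -m creep '[{"translation":[0,0.01,0],"delta_rot":[0,0,0]},{"translation":[0,0.015,0],"delta_rot":[0,0,0]},{"translation":[0,0.015,0],"delta_rot":[0,0,0]},{"translation":[0,0.015,0],"delta_rot":[0,0,0]},{"translation":[0,0.015,0],"delta_rot":[0,0,0]},{"translation":[0,0.01,0],"delta_rot":[0,0,0]},{"translation":[0,0.005,0],"delta_rot":[0,0,0]},{"translation":[0,0.004,0],"delta_rot":[0,0,0]},{"translation":[0,0,0],"delta_rot":[0,0,0]},{"translation":[0,0,0],"delta_rot":[0,0,0]}]'
```

```text
[0.56524458 0.237359   0.43438261] [0.64717145 0.23694932 0.46558094]
t: 24.55
tool_pos: [0.6468, 0.2389, 0.3778]
tcp_rot: [[1.0, 0.001, -0.0], [0.0, 0.001, 1.0], [0.001, -1.0, 0.001]]
force: [0.2, -0.5, 0.2]
opening: 0.0004
```

```bash
python3 -m creep '[{"translation":[-0.011,0.001,0],"delta_rot":[0,0,0]},{"translation":[-0.011,0.001,0],"delta_rot":[0,0,0]},{"translation":[-0.011,0.001,0],"delta_rot":[0,0,0]},{"translation":[-0.011,0.001,0],"delta_rot":[0,0,0]},{"translation":[-0.011,0.001,0],"delta_rot":[0,0,0]},{"translation":[-0.011,0,0],"delta_rot":[0,0,0]},{"translation":[-0.0125,0.002,0],"delta_rot":[0,0,0]},{"translation":[-0.0125,0.002,0],"delta_rot":[0,0,0]},{"translation":[-0.0125,0.002,0],"delta_rot":[0,0,0]},{"translation":[0,0,0],"delta_rot":[0,0,0]}]'
python3 - <<'E'
from h import *
np.set_printoptions(precision=4,suppress=True)
d=cam('top','t7.png');a=cv2.imread('pics/t7.png');cv2.imwrite('pics/t7c.png',cv2.resize(a[80:260,150:350],None,fx=3.3,fy=3.3,interpolation=cv2.INTER_CUBIC))
E
```

```text
t: 25.55
tool_pos: [0.5422, 0.2391, 0.3669]
tcp_rot: [[1.0, 0.0, -0.002], [0.002, 0.0, 1.0], [0.0, -1.0, 0.0]]
force: [0.4, 0.2, -0.4]
opening: 0.0
```

View pics/t7c.png

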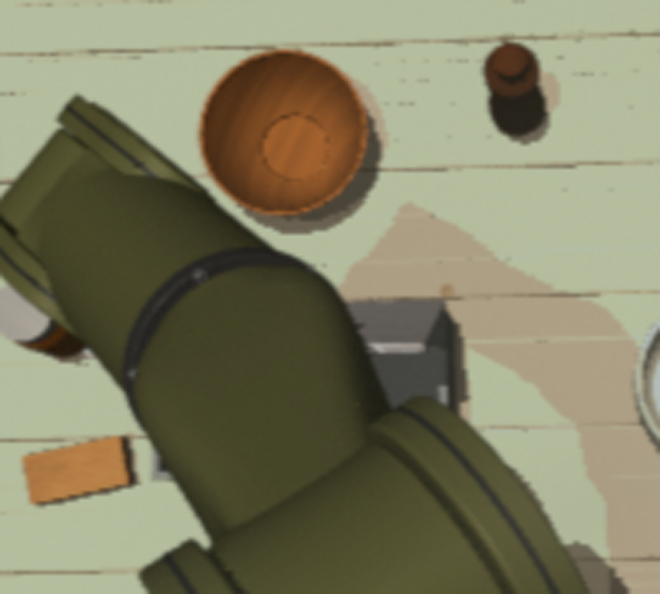

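```bash
python3 - <<'E'
from h import *
np.set_printoptions(precision=4,suppress=True)
d=cam('wrist','w7.png');P=cloud(d)
print(r.sense()['force'],r.sense()['tool_pos'])
for y in (.16,.2,.33):
  l=P[(P[...,2]>.085)&(P[...,2]<.25)&(P[...,0]>.35)&(P[...,0]<.66)&(abs(P[...,1]-y)<.01)]
  if len(l): print(y,len(l),l.min(0),l.max(0),np.polyfit(l[:,2],l[:,0],1))
E
```

```text
[ 0.9905 -0.9146 -0.5637] [0.5436 0.2389 0.3668]
0.16 1429 [0.5128 0.15   0.1073] [0.5564 0.17   0.2237] [-0.33    0.5888]
0.2 2098 [0.5128 0.19   0.0939] [0.5619 0.21   0.25  ] [0.0133 0.5234]
0.33 1431 [0.5142 0.32   0.0851] [0.5663 0.34   0.2235] [-0.3365  0.5916]
```

View pics/w7.png

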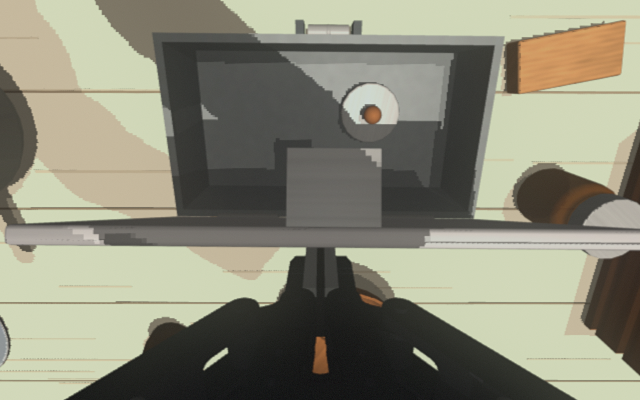

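The lid follows (about 1.25 rad), with the tips behind its free edge at (320,250). Continuing along the arc.

```bash
python3 -m creep '[{"translation":[-0.0113,0.0053,0],"delta_rot":[0,0,0]},{"translation":[-0.0113,0.0053,0],"delta_rot":[0,0,0]},{"translation":[-0.0113,0.0053,0],"delta_rot":[0,0,0]},{"translation":[-0.009,0.0087,0],"delta_rot":[0,0,0]},{"translation":[-0.009,0.0087,0],"delta_rot":[0,0,0]},{"translation":[-0.009,0.0087,0],"delta_rot":[0,0,0]},{"translation":[-0.0045,0.007,0],"delta_rot":[0,0,0]},{"translation":[-0.0045,0.007,0],"delta_rot":[0,0,0]},{"translation":[-0.0045,0.007,0],"delta_rot":[0,0,0]},{"translation":[0,0,0],"delta_rot":[0,0,0]}]'
python3 - <<'E'
from h import *
np.set_printoptions(precision=4,suppress=True)
d=cam('wrist','w8.png');P=cloud(d)
print(r.sense()['force'],r.sense()['tool_pos'])
for y in (.16,.2,.33):
  l=P[(P[...,2]>.085)&(P[...,2]<.25)&(P[...,0]>.35)&(P[...,0]<.66)&(abs(P[...,1]-y)<.01)]
  if len(l): print(y,len(l),l.min(0),l.max(0),np.polyfit(l[:,0],l[:,2],1))
E
```

```text
t: 26.65
tool_pos: [0.4682, 0.2385, 0.3023]
tcp_rot: [[1.0, -0.002, -0.001], [0.001, -0.001, 1.0], [-0.002, -1.0, -0.001]]
force: [-0.5, -0.1, 0.6]
opening: -0.0
[-0.1673  0.5633  0.1114] [0.4686 0.2386 0.3027]
0.16 5861 [0.4254 0.15   0.085 ] [0.5677 0.17   0.1421] [-0.3925  0.3083]
0.2 11970 [0.4255 0.19   0.1074] [0.5101 0.21   0.2137] [-0.0987  0.2135]
0.33 6067 [0.4267 0.32   0.0935] [0.5452 0.34   0.1419] [-0.393  0.309]
```

View pics/w8.png

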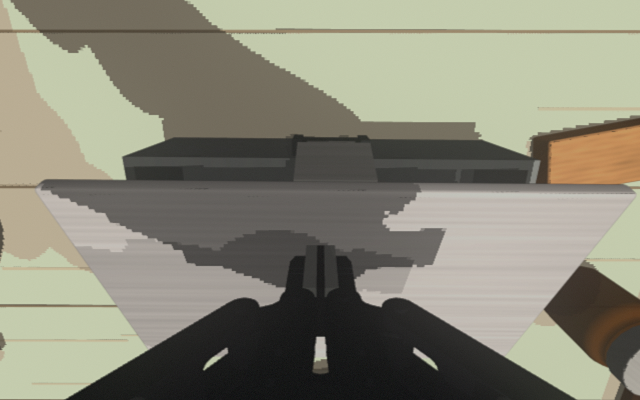

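The lid is at about 0.38 rad, with the tab at (335,160) above the catch. Push a little further, then re-seat the tips at the free edge.

```bash
python3 -m creep '[{"translation":[-0.002,0.006,0],"delta_rot":[0,0,0]},{"translation":[-0.002,0.006,0],"delta_rot":[0,0,0]},{"translation":[-0.002,0.006,0],"delta_rot":[0,0,0]},{"translation":[-0.002,0.006,0],"delta_rot":[0,0,0]},{"translation":[0,-0.01,0],"delta_rot":[0,0,0]},{"translation":[0,-0.01,0.001],"delta_rot":[0,0,0]},{"translation":[0,-0.008,0.001],"delta_rot":[0,0,0]},{"translation":[-0.015,0,0.001],"delta_rot":[0,0,0]},{"translation":[-0.015,0,0],"delta_rot":[0,0,0]},{"translation":[0,0,0],"delta_rot":[0,0,0]}]'
python3 - <<'E'
from h import *
np.set_printoptions(precision=4,suppress=True)
d=cam('wrist','w9.png');P=cloud(d)
print(r.sense()['force'],r.sense()['tool_pos'])
for y in (.16,.33):
  l=P[(P[...,2]>.082)&(P[...,2]<.25)&(P[...,0]>.41)&(P[...,0]<.55)&(abs(P[...,1]-y)<.01)]
  if len(l): print(y,len(l),l.min(0),l.max(0),np.polyfit(l[:,0],l[:,2],1))
for m in r.landmark_of('wrist','lid_edge')[:2]: print(m['confidence'],np.array(m['at']))
E
```

```text
t: 27.7
tool_pos: [0.4293, 0.2419, 0.3082]
tcp_rot: [[1.0, -0.001, -0.002], [0.002, -0.0, 1.0], [-0.001, -1.0, -0.0]]
force: [0.3, 0.4, -0.1]
opening: 0.0003
[ 0.5806  0.0923 -0.0728] [0.4306 0.2419 0.3081]
0.16 3781 [0.4159 0.15   0.0872] [0.5447 0.17   0.1115] [-0.1683  0.1803]
0.33 3798 [0.4172 0.32   0.0878] [0.5446 0.34   0.1117] [-0.1681  0.1804]
0.7 [0.4226 0.2482 0.1051]
0.46 [0.4972 0.243  0.0014]
```

View pics/w9.png

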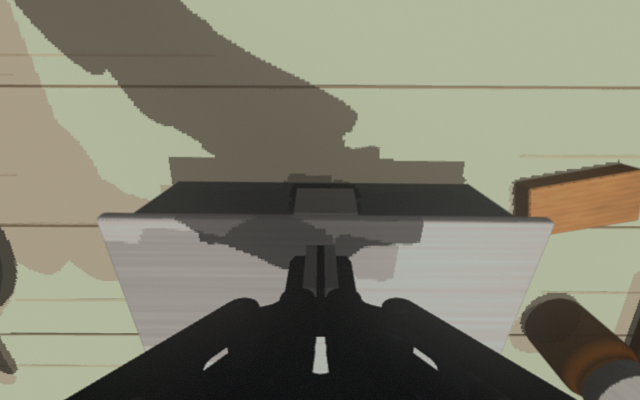

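The lid is at 0.17 rad and the tips sit over the middle of its edge. Pressing down.

```bash
python3 -m creep '[{"translation":[-0.003,0.008,0],"delta_rot":[0,0,0]},{"translation":[0,0.008,0],"delta_rot":[0,0,0]},{"translation":[0,0.008,0],"delta_rot":[0,0,0]},{"translation":[0,0.006,0],"delta_rot":[0,0,0]},{"translation":[0,0.004,0],"delta_rot":[0,0,0]},{"translation":[0,0.003,0],"delta_rot":[0,0,0]},{"translation":[0,0.002,0],"delta_rot":[0,0,0]},{"translation":[0,0.002,0],"delta_rot":[0,0,0]},{"translation":[0,0.002,0],"delta_rot":[0,0,0]},{"translation":[0,0,0],"delta_rot":[0,0,0]}]'
```

```text
t: 28.8
tool_pos: [0.4275, 0.2417, 0.2644]
tcp_rot: [[1.0, 0.0, -0.001], [0.001, 0.0, 1.0], [0.0, -1.0, 0.0]]
force: [0.4, -0.1, -0.1]
opening: -0.0001
```

```bash
python3 -m creep '[{"translation":[0,0.0015,0],"delta_rot":[0,0,0]},{"translation":[0,0.0015,0],"delta_rot":[0,0,0]},{"translation":[0,0.0015,0],"delta_rot":[0,0,0]},{"translation":[0,0.0015,0],"delta_rot":[0,0,0]},{"translation":[0,0.0015,0],"delta_rot":[0,0,0]},{"translation":[0,0.0015,0],"delta_rot":[0,0,0]},{"translation":[0,0,0],"delta_rot":[0,0,0]},{"translation":[0,0,0],"delta_rot":[0,0,0]},{"translation":[0,0,0],"delta_rot":[0,0,0]},{"translation":[0,0,0],"delta_rot":[0,0,0]}]'
```

```text
t: 29.8
tool_pos: [0.4277, 0.2417, 0.2566]
tcp_rot: [[1.0, 0.002, -0.0], [0.0, 0.0, 1.0], [0.002, -1.0, 0.0]]
force: [-2.5, -1.5, 18.8]
opening: 0.0002
```

```bash
python3 -m creep '[{"translation":[0,0.001,0],"delta_rot":[0,0,0]},{"translation":[0,0.001,0],"delta_rot":[0,0,0]},{"translation":[0,0,0],"delta_rot":[0,0,0]},{"translation":[0,0,0],"delta_rot":[0,0,0]},{"translation":[0,0,0],"delta_rot":[0,0,0]},{"translation":[0,0,0],"delta_rot":[0,0,0]},{"translation":[0,0,0],"delta_rot":[0,0,0]},{"translation":[0,0,0],"delta_rot":[0,0,0]},{"translation":[0,0,0],"delta_rot":[0,0,0]},{"translation":[0,0,0],"delta_rot":[0,0,0]}]'
```

```text
t: 30.8
tool_pos: [0.4274, 0.2417, 0.2562]
tcp_rot: [[1.0, 0.003, -0.001], [0.001, 0.0, 1.0], [0.003, -1.0, 0.0]]
force: [-5.4, -3.7, 37.9]
opening: 0.0001
```

Solid stop at 38 N, tips at rim height. Retreating straight up and checking.

```bash
python3 -m creep '[{"translation":[0,-0.005,0],"delta_rot":[0,0,0]},{"translation":[0,-0.01,0],"delta_rot":[0,0,0]},{"translation":[0,-0.02,0],"delta_rot":[0,0,0]},{"translation":[0,-0.02,0],"delta_rot":[0,0,0]},{"translation":[0,-0.02,0],"delta_rot":[0,0,0]},{"translation":[0,-0.02,0],"delta_rot":[0,0,0]},{"translation":[0,-0.02,0],"delta_rot":[0,0,0]},{"translation":[0,-0.02,0],"delta_rot":[0,0,0]},{"translation":[0,-0.01,0],"delta_rot":[0,0,0]},{"translation":[0,0,0],"delta_rot":[0,0,0]}]'
python3 - <<'E'
from h import *
np.set_printoptions(precision=4,suppress=True)
d=cam('wrist','w10.png');P=cloud(d)
s=r.sense();print(s['force'],s['tool_pos'],s['t'])
for y in (.16,.33):
  l=P[(P[...,2]>.075)&(P[...,2]<.12)&(P[...,0]>.418)&(P[...,0]<.54)&(abs(P[...,1]-y)<.01)]
  if len(l): print(y,len(l),l.min(0),l.max(0),np.polyfit(l[:,0],l[:,2],1))
for c in ('scene','top'):
  d=cam(c,c+'10.png')
  for t in ('can','caquelon','burner','lid_edge','matchbox','jar','bowl','mill','glass_lid'):
    for m in r.landmark_of(c,t)[:2]: print(c,t,round(m['confidence'],2),np.array(m['at']))
E
```

```text
t: 31.8
tool_pos: [0.4281, 0.2418, 0.3992]
tcp_rot: [[1.0, 0.002, 0.0], [-0.0, 0.001, 1.0], [0.002, -1.0, 0.001]]
force: [-0.3, -0.1, -0.4]
opening: -0.0001
[0.5704 0.9906 0.373 ] [0.4279 0.2415 0.3982] 31.85
0.16 2573 [0.418  0.15   0.0811] [0.54   0.17   0.0853] [0.001  0.0828]
0.33 2571 [0.418  0.32   0.0811] [0.54   0.34   0.0857] [0.0004 0.0832]
scene can 0.6 [ 0.4759 -0.2544 -0.0036]
scene caquelon 0.84 [ 0.4982 -0.111  -0.0023]
scene burner 0.86 [ 0.4621 -0.3843 -0.0003]
scene burner 0.63 [ 0.2392 -0.3418 -0.0024]
scene lid_edge 0.94 [0.4192 0.245  0.0821]
scene matchbox 0.7 [ 0.4371  0.4569 -0.0023]
scene jar 0.64 [0.5794 0.4717 0.0003]
scene mill 0.95 [ 0.7644  0.0574 -0.0001]
scene mill 0.25 [0.4383 0.4575 0.001 ]
scene glass_lid 0.77 [ 0.751  -0.217   0.0013]
scene glass_lid 0.32 [ 0.4782 -0.2558  0.0016]
top can 0.6 [ 0.4813 -0.2565 -0.0027]
top caquelon 0.76 [ 0.498  -0.1184  0.002 ]
top burner 0.71 [ 0.4651 -0.3856  0.0015]
top burner 0.7 [ 0.2351 -0.3428  0.0011]
top lid_edge 0.96 [0.4195 0.2435 0.0895]
top lid_edge 0.41 [0.5659 0.2422 0.0763]
top matchbox 0.67 [ 0.7469 -0.218  -0.0006]
top matchbox 0.4 [0.4199 0.245  0.0877]
top jar 0.73 [ 0.4789 -0.2555  0.0009]
top jar 0.57 [0.571  0.479  0.0016]
top bowl 0.58 [0.7309 0.263  0.0009]
top mill 0.73 [0.7611 0.0587 0.0023]
top mill 0.64 [ 0.4997 -0.1171  0.0033]
top glass_lid 0.9 [ 0.7486 -0.2193  0.0018]
```

View pics/w10.png

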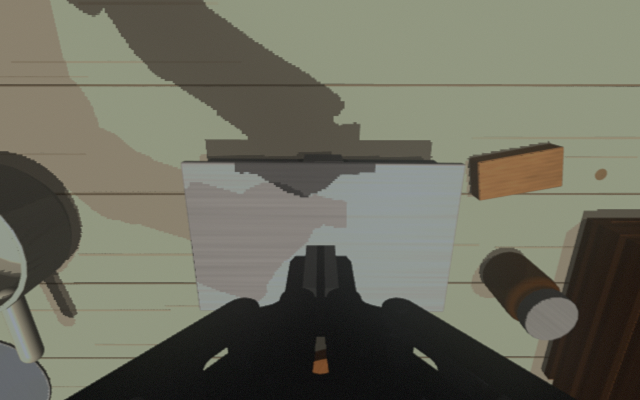

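View pics/scene10.png

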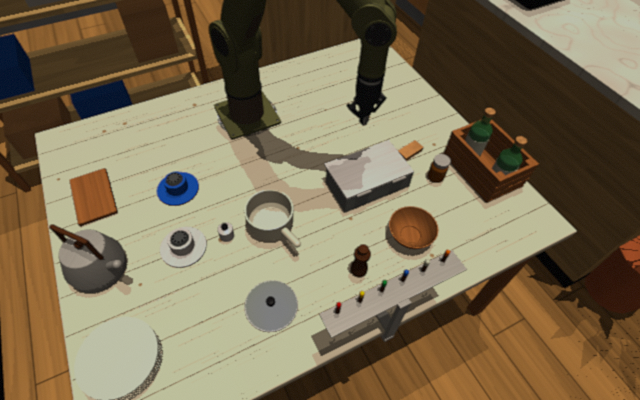

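The scene picture shows the lid flat at (368,170), the can upright at (225,230) between the caquelon (270,215) and the silver burner (183,243), and the arm clear of everything. The fitted lid slope is about 0.001 rad. Handing in.

```bash
python3 -c "
from bench import r
print(r.sign_off(), r.sense()['t'])"
```

```text
the job is handed in; nothing more can be done
the job is handed in; nothing more can be done
```

The can is on the board between the caquelon and the silver burner, the lid is shut, and I handed the job in at about 33 s of the 54 s allowed. No verdict is reported.

**One mishap:** after the first set-down I closed the gripper while it was still rising around the can, so it picked the can up again. I measured how it hung, set it down gently at the same spot and released it with the fingers kept open.

**Can:** my last depth check from the wrist camera, after release, put it at about (0.482, -0.254), upright. That is within a few mm of the line and of the midpoint. The networks' last reports (0.476 to 0.481, -0.254 to -0.257) agree with this to about 6 mm.

**Lid:** I swung it down and pressed its edge to a solid stop at 38 N. After I backed off, its fitted slope was about 0.001 rad, so it stays shut. I did not see the catch itself, so the click is inferred from the lid staying flat.

**Everything else:** all of it was last reported within about 6 mm of where it started. The snuffer is hidden now, and it had not moved when I last saw it as the lid came down. The arm finished clear, with the tips about 14 cm above the lid. The networks also gave some false hits, such as "jar" on the can and "matchbox" on the glass lid, which the pictures ruled out.

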